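# Scan the toothed contact plate

### The arm

A 7-joint arm with a two-finger parallel gripper is mounted at the origin on the work surface. World frame = base frame: x ahead of the robot, y to its left, z up, the work surface at z = 0. Lengths are in m, angles in rad, forces in N, time in s.
With the tool pointing down it reaches from about 0.4 to 0.85 m from the base axis. Payload 6.9 kg.
Tool frame: the origin (TCP) lies on the centre line of the jaws, within the pads' length; the fingertips stand 8 mm ahead of it and the grasp point (between the pads) lies 11 mm behind it; z points along the fingers, y is the line along which they close (so a half turn about z gives the same grasp; the last joint's range is limited). The gripper opens to 85 mm and grips with 20 to 120 N. Pads are 22 mm wide; open, the fingers measure 114 mm over their backs; the gripper's body (76 mm by 85 mm) begins 54 mm behind the grasp point. The pads swing forward as they close: fully open they stand 13 mm farther back than shut.
Start: joints at [0.105, 0.507, -0.238, 1.5, 0.126, 1.149, -0.155], TCP at [0.625, -0, 0.214] pointing down, gripper open.
Joint ranges: [-3.08, 3.08], [-0.24, 2.05], [-1.43, 1.35], [0, 2.5], [-1.52, 4.66], [0.17, 1.96], [-2.89, 2.89]. Speed limits (rad/s): [2.39, 2.39, 3.14, 3.14, 3.14, 3.14, 3.14].

### API

Orientations are given as a unit quaternion [x, y, z, w].
In Python, from workcell import arm gives the robot as it stands.
- The arm moves only by the tool drive_tool, never from a script. Its argument "series" is one flat list of numbers, 6 for each row, row after row: the shift along the tool's x, y, z in m, then the turn, a rotation vector about the tool's x, y, z in degrees. In form: [x, y, z, rx, ry, rz, x, y, z, rx, ry, rz, ...]. A call has 1 to 10 rows; each row is the pose to reach, as a shift and turn from the pose commanded when the call began, along the tool's axes at that moment; what a row does not reach only later rows make up. A row lasts 1/8 s, in which the tool goes at most 62.5 mm and 10.7 degrees, less where a joint would pass 70% of its speed; a pose out of reach is approached as far as the arm can. A call with a gripper value outside its range is refused whole. "grip" is the finger opening in m, from 0 to 0.0854, set as the call begins (left out, the last holds). The fingers move at their own pace and stop on an object; "force" is the grip in N (left out, the last holds). Time passes only in rows, so rows that repeat a pose let the fingers close. It gives the time, the measured TCP pose, the force, the opening and the grip force at its end, in the units of the state.
- arm.read_state(): the state, without advancing time (a new reading comes with each control period).
- arm.read_camera(name): name is "scene" or "side" or "wrist"; returns the picture (384x512x3 uint8, red, green, blue); there is no depth.
- arm.get_calibration(name): a dict with "fx", "fy", "cx", "cy" (pixels), "R" (3x3) and "t" (3): a world point X has camera coordinates R X + t; the wrist camera has in their place "T_tool_cam" (4x4, takes a point from camera to tool coordinates, whose origin is the TCP and whose axes are the flange's). Camera axes: x right, y down, z forward; pixel columns grow to the right and rows downward; lengths in m; the calibration is good to about 2 mm. The wrist camera is an equidistant fisheye: a pixel r from the principal point sees the ray r / f radians off the axis. A picture is of the moment at which its call begins: read the wrist's pose just before it. get_calibration takes no time and is no camera call.
- arm.finish_job(): hands the job in; it is judged then, once.
The state is a dict: "t": time; "joints": joint angles; "joint_vel": joint speeds; "effort": joint torques, N m; "tool_pos": TCP position; "eef_rot": TCP orientation; "force": force on the tool from outside, world axes, zero at the start; "moment": the same for the moment, N m; "grip_width": opening from 0.0 (shut) to 1.0 (fully open); "gripper_force": force on a finger pad.
Only numpy, scipy, OpenCV 4.12 (cv2) and the standard library are available. Lean on these libraries where they do the work, as an engineer would, in place of code of your own. Each camera call takes 0.05 s, during which the arm holds its last target. There are 200 camera calls.

### The job

Pick the hand scanner up off its rest, hold it level with the window under its head straight above the middle of the toothed, comb-shaped brass contact plate, about 60 mm over it, and keep it still there for at least one second without touching the plate or shifting it. Then lay the scanner back in its rest the way it lay, and let go.

Things in the scene. Friction and masses are not known exactly. Their poses are not given: they have to be found in the camera images.
- scanner: Loose 180 g hand scanner lying level in its rest: grey handle 28 mm wide (y), 24 high, x from -95 to +60 mm; black head x 58 to 102, 50 wide, reaching 22 mm below the handle's underside. Origin: handle's underside near the balance point, between the saddles; grip here across y, 12 mm above it. x runs along the handle to the head, z up. It looks along its own -z.
- scanner_window (a point): Middle of the scanner's window, on the underside of its head: 80 mm ahead (+x) of and 22 mm below (-z) the scanner's origin; axes as the scanner's.
- rest: Fixed rest for the scanner: dark steel base 150 x 70 x 8 mm, two aluminium saddles 12 mm thick, 58 wide at x = -44 and +44 mm. Seats 53 mm above the table, with cheeks 10 mm higher either side: a slot 42 mm wide (y) for the handle. Origin: centre of underside, on the table. The scanner belongs with its origin 53 mm straight above it, its x along the rest's x.
- comb_plate: The target: loose flat brass plate on the table, 70 x 50 mm, 4 thick, 90 g: a strip 70 x 26 with five teeth 8 wide, 24 long on its +y side, like a comb. Origin: middle of the 70 x 50 outline, on the underside. Not to be scanned: a plain brass rectangle of the same size and a brass disc with a hole. All near the plates is under 30 mm high except the scanner and rest.
Things that resemble listed ones, but are neither listed nor needed, are in the scene too. Leave any blue or turquoise look-alike of the scanner alone.

How it is judged:
On the way:
1. held scanner within 15 degrees of level, under 30 mm/s, toothed plate's middle 30 to 90 mm below the window and within 20 mm of its sight line in the scanner's x and y, for 1 s (x of comb_plate in the frame of scanner_window between -0.02 and 0.02 m and y of comb_plate in the frame of scanner_window between -0.02 and 0.02 m and z of comb_plate in the frame of scanner_window between -0.09 and -0.03 m and angle between scanner's own z axis and vertical below 0.262 rad and linear speed of scanner below 0.03 m/s and angular speed of scanner below 0.3 rad/s and contact force between the fingers and scanner above 1 N), for 1 s.
At the end, for the whole second after the job is handed in: The scanner lies still, level within 7 degrees, in both saddles of its rest, head at the rest's +x end, origin within 20 mm horizontally of the rest's and 47 to 59 mm above the table, within 17 degrees of the rest's direction; the toothed plate is within 15 mm of its start (horizontal distance between scanner and rest below 0.02 m and height (world z) of scanner between 0.047 and 0.059 m and x of scanner_window in the frame of rest above 0.05 m and angle between the x axis of scanner and the x axis of rest, either way round below 0.3 rad and angle between scanner's own z axis and vertical below 0.12 rad and linear speed of scanner below 0.01 m/s and contact force between scanner and rest above 0.3 N and distance of comb_plate from where it was at the start of the episode below 0.015 m); the robot touches nothing.
It fails at once if the scanner or the fingers press on the toothed plate (over 1 N) (contact force between any of scanner, the fingers and comb_plate above 1 N).
It fails at once if the toothed plate is shifted by more than 15 mm (distance of comb_plate from where it was at the start of the episode above 0.015 m).
It also fails if it takes over 53 s, if anything falls off the work surface, if the arm or the gripper's body presses on something with over 40 N, if the wrist force passes 120 N, or if a joint passes its speed limit or range.

## Working session

There is one attempt and no reset: what is moved stays moved. The work goes in short steps, Python scripts to look and compute and a tool call to move; the robot and the scene stay as the last step left them, time stands still between calls to the robot, and variables do not carry over. Pictures are saved under pics/ and viewed, at most 10 in all, crops included, and the job is handed in when it is done.

Besides the shell and the picture viewer there is one more tool, called after ">>>" as name(argument=value, ...) on one line, values as JSON. drive_tool: Moves the arm, as the interface text tells. Its arguments: {"type":"object","properties":{"series":{"type":"array"},"grip":{"type":"number"},"force":{"type":"number"}},"required":["series"]}

```bash
mkdir -p pics
python3 - <<'E'
from workcell import arm
import cv2,numpy as np
s=arm.read_state();print(s['t'],s['tool_pos'],s['eef_rot'],s['grip_width'])
for n in('scene','side','wrist'):
    im=arm.read_camera(n);cv2.imwrite(f'pics/{n}0.png',im[:,:,::-1]);c=arm.get_calibration(n);print(n,{k:np.round(v,4).tolist() for k,v in c.items()})
a=cv2.imread('pics/scene0.png');b=cv2.imread('pics/side0.png')
E
```

```text
0.0 [ 6.24460605e-01 -4.48443500e-05  2.13624383e-01] [ 7.07075418e-01  7.07137570e-01 -6.49350994e-04 -6.23882563e-04] 0.9978564878644945
scene {'fx': 408.6047, 'fy': 408.6047, 'cx': 255.9383, 'cy': 187.1136, 'R': [[0.495, 0.8689, 0.001], [0.5729, -0.3254, -0.7523], [-0.6533, 0.3729, -0.6588]], 't': [-0.1536, -0.2365, 1.4425]}
side {'fx': 493.217, 'fy': 493.217, 'cx': 252.361, 'cy': 196.1945, 'R': [[-0.9968, -0.0796, 0.0033], [-0.0492, 0.5823, -0.8115], [0.0627, -0.8091, -0.5843]], 't': [0.4237, 0.1062, 1.0481]}
wrist {'fx': 297.3186, 'fy': 297.3186, 'cx': 260.7594, 'cy': 189.9145, 'T_tool_cam': [[-0.0005, -0.9655, -0.2603, 0.0651], [1.0, -0.0005, -0.0002, 0.0006], [0.0, -0.2603, 0.9655, -0.1594], [0.0, 0.0, 0.0, 1.0]]}
```

View pics/scene0.png

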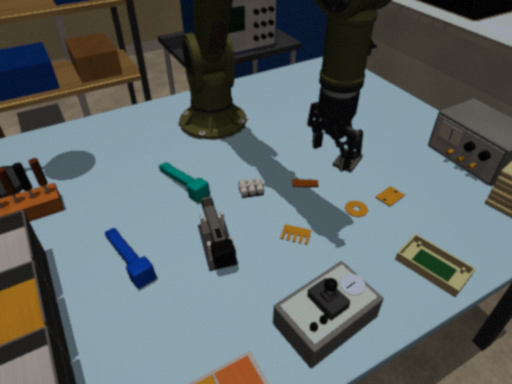

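View pics/side0.png

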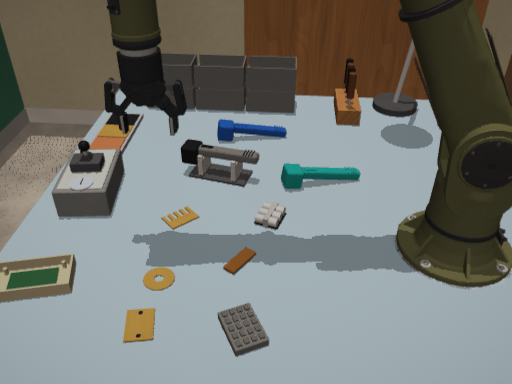

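View pics/wrist0.png

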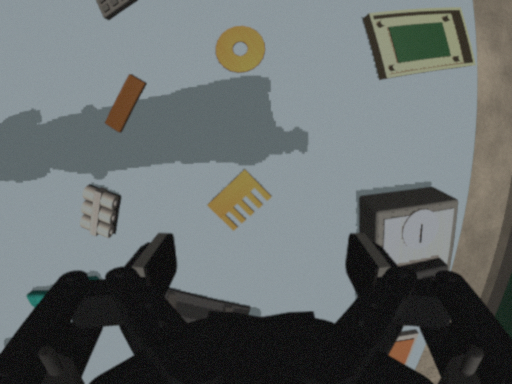

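The scanner candidates are:
- Grey handle with black head in its rest: scene (217,235), side (220,158), partly visible in the wrist view at (205,302). This one matches the description.
- Turquoise look-alike: scene (188,182).
- Blue look-alike: scene (130,258).

The plate candidates are:
- Toothed comb: scene (296,234), side (180,217), wrist (240,198). I choose this one.
- Disc: scene (357,209).
- Rectangle: scene (390,196).

Next I measure roughly.

```bash
cat > h.py <<'E'
from workcell import arm
import cv2,numpy as np
from scipy.spatial.transform import Rotation as Rot
def ray(n,uv,s=None):
    c=arm.get_calibration(n);u,v=uv
    if n!='wrist':
        d=c['R'].T@np.array([(u-c['cx'])/c['fx'],(v-c['cy'])/c['fy'],1]);return -c['R'].T@c['t'],d/np.linalg.norm(d)
    x=np.array([u-c['cx'],v-c['cy']]);r=np.hypot(*x);th=r/c['fx'];d=np.r_[np.sin(th)*x/max(r,1e-9),np.cos(th)]
    T=np.array(c['T_tool_cam']);R=Rot.from_quat(s['eef_rot']).as_matrix()
    return np.array(s['tool_pos'])+R@T[:3,3],R@T[:3,:3]@d
def plane(r,z): o,d=r;return o+d*(z-o[2])/d[2]
def tri(*rs):
    A=sum(np.eye(3)-np.outer(d,d) for o,d in rs);b=sum((np.eye(3)-np.outer(d,d))@o for o,d in rs)
    p=np.linalg.solve(A,b);return p,max(np.linalg.norm((np.eye(3)-np.outer(d,d))@(p-o)) for o,d in rs)
def snap(n,f):
    s=arm.read_state();im=arm.read_camera(n)[:,:,::-1].copy();cv2.imwrite(f'pics/{f}.png',im);return s,im
def blobs(im,lo,hi,amin=60):
    m=cv2.inRange(cv2.cvtColor(im,cv2.COLOR_BGR2HSV),lo,hi)
    return [c for c in cv2.findContours(m,0,cv2.CHAIN_APPROX_NONE)[0] if cv2.contourArea(c)>amin]
E
python3 - <<'E'
from h import *
s=arm.read_state()
for n in('scene','side','wrist'):
    im=cv2.imread(f'pics/{n}0.png')
    for c in blobs(im,(12,120,120),(28,255,255),80):
        r=cv2.minAreaRect(c);print(n,np.round(r[0]),np.round(r[1]),round(cv2.contourArea(c)/cv2.contourArea(cv2.convexHull(c)),2),np.round([plane(ray(n,p,s),.004)[:2] for p in [r[0],*cv2.boxPoints(r)]],3).tolist())
print(tri(ray('scene',(226,255)),ray('side',(192,152))),tri(ray('scene',(208,205)),ray('side',(255,158))))
a,b=[cv2.imread(f'pics/{n}0.png') for n in('scene','side')]
f=lambda i,x,y:cv2.resize(i[y:y+100,x:x+130],None,fx=6,fy=6,interpolation=3)[:300] if 0 else cv2.resize(i[y:y+100,x:x+130],(390,300),interpolation=2)
cv2.imwrite('pics/c1.png',np.hstack([f(a,160,180),f(b,150,120)]))
E
```

```text
scene [ 17. 311.] [58. 46.] 0.97 [[0.489, -0.684], [0.392, -0.731], [0.417, -0.64], [0.576, -0.641], [0.551, -0.722]]
scene [295. 234.] [27. 14.] 0.6 [[0.596, -0.048], [0.589, -0.088], [0.553, -0.056], [0.604, -0.008], [0.638, -0.041]]
scene [356. 208.] [14. 20.] 0.98 [[0.6, 0.146], [0.564, 0.14], [0.592, 0.188], [0.633, 0.152], [0.607, 0.106]]
scene [390. 196.] [16. 23.] 0.87 [[0.607, 0.261], [0.59, 0.227], [0.572, 0.312], [0.625, 0.296], [0.641, 0.214]]
scene [ 27. 199.] [16. 61.] 0.6 [[0.123, -0.621], [0.086, -0.696], [0.087, -0.545], [0.161, -0.545], [0.156, -0.691]]
side [139. 325.] [28. 35.] 0.95 [[0.605, 0.263], [0.622, 0.3], [0.64, 0.223], [0.587, 0.224], [0.573, 0.3]]
side [158. 278.] [21. 30.] 0.97 [[0.598, 0.149], [0.635, 0.123], [0.575, 0.118], [0.563, 0.174], [0.62, 0.179]]
side [239. 259.] [10. 32.] 0.93 [[0.446, 0.082], [0.474, 0.103], [0.432, 0.036], [0.416, 0.059], [0.459, 0.124]]
side [180. 217.] [15. 34.] 0.68 [[0.594, -0.046], [0.635, -0.041], [0.575, -0.099], [0.553, -0.051], [0.611, 0.004]]
side [112. 136.] [22. 41.] 0.72 [[0.866, -0.403], [0.948, -0.464], [0.826, -0.474], [0.789, -0.346], [0.903, -0.336]]
side [348.  99.] [26. 22.] 0.6 [[0.166, -0.714], [0.215, -0.631], [0.202, -0.806], [0.113, -0.803], [0.133, -0.629]]
wrist [239. 200.] [37. 49.] 0.67 [[0.597, -0.048], [0.556, -0.054], [0.603, -0.008], [0.636, -0.042], [0.589, -0.091]]
wrist [240.  49.] [44. 46.] 0.98 [[0.599, 0.144], [0.571, 0.175], [0.628, 0.173], [0.628, 0.116], [0.571, 0.117]]
(array([ 0.6027842 , -0.24811705,  0.05202877]), np.float64(0.004293593700486391)) (array([ 0.44009412, -0.21789843,  0.05975025]), np.float64(0.005278783534584479))
```

View pics/c1.png

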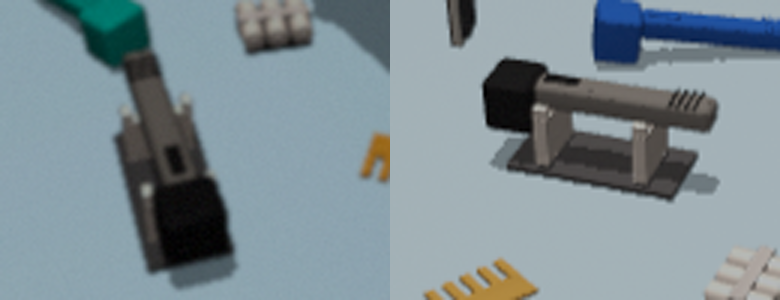

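The crop confirms the choice: grey handle and black head lying in the two aluminium saddles, with the head toward +x. The turquoise head sits close to the tail. I move the wrist camera over it.

>>> drive_tool(series=[-0.03,-0.012,0,0,0,0,-0.08,-0.03,0,0,0,0,-0.13,-0.05,0,0,0,0,-0.18,-0.07,0,0,0,0,-0.22,-0.09,0,0,0,0,-0.235,-0.095,0,0,0,0,-0.235,-0.095,0,0,0,0,-0.235,-0.095,0,0,0,0])

```text
t: 1.15
tool_pos: [0.5309, -0.233, 0.2144]
eef_rot: [0.706, 0.708, 0.001, -0.0]
force: [0.1, -0.4, -1.1]
grip_width: 1.001
gripper_force: 0.0
```

Run:
```python
from h import *
import json
s,im=snap('wrist','w1');print(s['tool_pos'],s['eef_rot'],np.abs(s['joint_vel']).max())
json.dump({k:np.array(s[k]).tolist() for k in('tool_pos','eef_rot')},open('w1.json','w'))
cv2.imwrite('pics/w1b.png',cv2.convertScaleAbs(cv2.resize(im,(800,600),interpolation=2),alpha=1.5,beta=15))
```

```text
[ 0.5309106  -0.23299317  0.21440572] [ 7.06263699e-01  7.07948543e-01  5.98640952e-04 -3.00224519e-04] 0.01025965485820687
```

View pics/w1b.png

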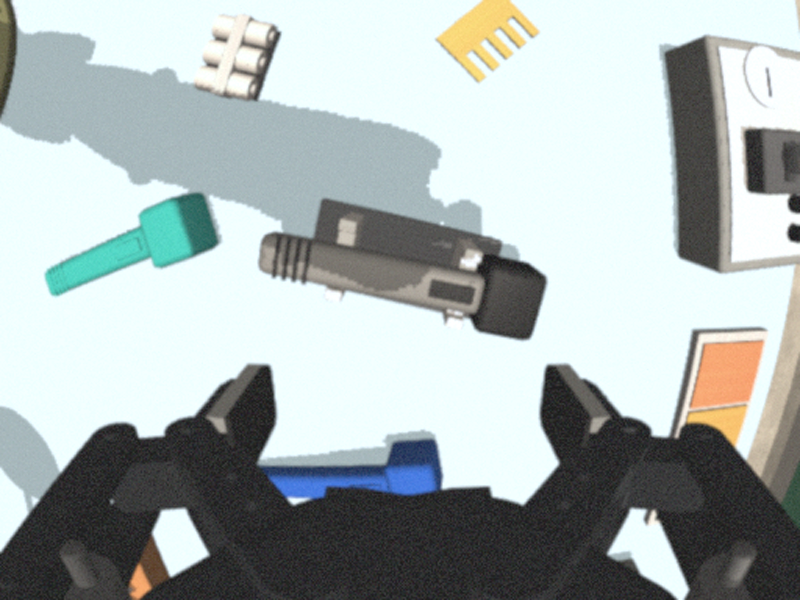

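The wrist view (800x600) shows the scanner with its tail at (265,252) and head at (508,298). Cheek tops are at (348,220), (334,295), (470,252) and (455,318). Next is a second, displaced wrist view for triangulation.

>>> drive_tool(series=[-0.03,-0.02,0,0,0,0,-0.06,-0.04,0,0,0,0,-0.08,-0.06,0,0,0,0,-0.08,-0.06,0,0,0,0,-0.08,-0.06,0,0,0,0])

```text
t: 1.82
tool_pos: [0.4713, -0.3133, 0.2145]
eef_rot: [0.706, 0.708, 0.001, -0.0]
force: [-0.8, 0.2, 0.0]
grip_width: 1.001
gripper_force: 0.0
```

Run:
```python
from h import *
import json
s,im=snap('wrist','w2');print(s['tool_pos'],s['joints'],np.abs(s['joint_vel']).max())
json.dump({k:np.array(s[k]).tolist() for k in('tool_pos','eef_rot')},open('w2.json','w'))
f=lambda i:cv2.convertScaleAbs(i,alpha=1.5,beta=15)
a=cv2.imread('pics/w1.png')
# stacked 4x crops of the scanner in both views
A=cv2.resize(a[120:220,155:355],(800,300),interpolation=2) if 0 else cv2.resize(a[122:222,155:355],(600,300),interpolation=2)
print('second crop offset guess')
B=cv2.resize(im[70:170,185:385],(600,300),interpolation=2)
cv2.imwrite('pics/c2.png',f(np.vstack([A,B])))
```

```text
[ 0.47126759 -0.31331269  0.21453058] [ 0.67573984  0.41347928 -0.19559434  1.66017246  0.08754569  1.07633688
  0.45698793] 0.008315879376038377
second crop offset guess
```

View pics/c2.png

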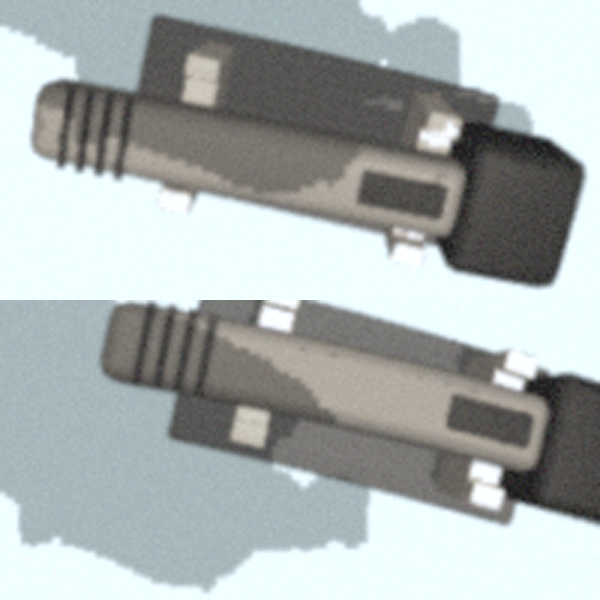

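Both views (crop pixels) show these features:
- Dark button: (401,194) and (491,421).
- Grip grooves: (63,125) and (144,343).
- Base corners: (155,17) and (497,97) on the +y side in w1, (170,437) and (510,522) on the -y side in w2.

I triangulate from these.

Run:
```python
from h import *
import json
S=[json.load(open(f'w{i}.json')) for i in(1,2)]
def r1(x,y): return ray('wrist',((x+.5)/3-.5+155,(y+.5)/3-.5+122),S[0])
def r2(x,y): return ray('wrist',((x+.5)/3-.5+185,(y-299.5)/3-.5+70),S[1])
F={'button':((401,194),(491,421)),'g1':((63,125),(144,343)),'g4':((121.5,137),(207,356)),'cheekLt':((201,65),(279,312)),'cheekLb':((177,199),(251,424)),'cheekRb':((407,240),(486,475)),'cheekRt':((438,130),(517,362))}
P={}
for k,(a,b) in F.items():
    P[k],e=tri(r1(*a),r2(*b));print(k,np.round(P[k],4),round(e*1e3,1))
d=P['button']-P['g1'];print('heading deg',np.degrees(np.arctan2(d[1],d[0])))
B=[plane(r,.008) for r in(r1(155,17),r1(497,97),r2(510,522),r2(170,437))]
print('base',np.round(B,4).tolist(),np.round(np.mean(B,0),4))
for i,j in((0,1),(3,2)): q=B[j]-B[i];print(np.degrees(np.arctan2(q[1],q[0])),np.linalg.norm(q))
print(np.linalg.norm(B[0]-B[3]),np.linalg.norm(B[1]-B[2]))
# comb from w1
im=cv2.imread('pics/w1.png')
for c in blobs(im,(12,120,120),(28,255,255),200):
    r=cv2.minAreaRect(c);print('brass',r[0],np.round([plane(ray('wrist',p,S[0]),.004)[:2] for p in [r[0],*cv2.boxPoints(r)]],3).tolist())
```

```text
button [ 0.5602 -0.2438  0.0779] 0.3
g1 [ 0.4435 -0.2197  0.0767] 0.7
g4 [ 0.4642 -0.2243  0.0762] 0.7
cheekLt [ 0.4889 -0.2041  0.0418] 1.8
cheekLb [ 0.4802 -0.2479  0.0669] 0.8
cheekRb [ 0.5632 -0.2634  0.0662] 0.6
cheekRt [ 0.5729 -0.2226  0.0684] 0.5
heading deg -11.661757995391296
base [[0.4641, -0.1862, 0.008], [0.6063, -0.2194, 0.008], [0.5916, -0.2854, 0.008], [0.4481, -0.2525, 0.008]] [ 0.5276 -0.2359  0.008 ]
-13.116889759713391 0.14601049109412645
-12.923039077731447 0.14717820034373183
0.06817844579909624 0.06768118933969436
brass (459.5235595703125, 265.28802490234375) [[0.871, -0.4], [0.825, -0.401], [0.838, -0.362], [0.922, -0.4], [0.91, -0.443]]
brass (461.1659851074219, 239.1515350341797) [[0.859, -0.35], [0.808, -0.315], [0.891, -0.316], [0.921, -0.39], [0.829, -0.384]]
brass (311.7069396972656, 22.042823791503906) [[0.595, -0.05], [0.555, -0.055], [0.606, -0.005], [0.636, -0.043], [0.584, -0.092]]
```

>>> drive_tool(series=[0.01,0.007,0,0,0,-9,0.02,0.015,0,0,0,-18,0.03,0.022,0,0,0,-28,0.04,0.03,0,0,0,-38,0.05,0.037,0,0,0,-48,0.06,0.045,0,0,0,-58,0.07,0.051,0,0,0,-68,0.077,0.0563,0,0,0,-77.5,0.077,0.0563,0,0,0,-77.5,0.077,0.0563,0,0,0,-77.5])

```text
t: 3.12
tool_pos: [0.5264, -0.2377, 0.2144]
eef_rot: [0.11, 0.994, 0.0, -0.0]
force: [0.3, 0.4, -0.2]
grip_width: 1.001
gripper_force: 0.0
```

Run:
```python
from h import *
s=arm.read_state();R=Rot.from_quat(s['eef_rot']).as_matrix();p=np.array(s['tool_pos'])
print(p,np.round(R.T.tolist(),3).tolist(),'toolx yaw',np.degrees(np.arctan2(R[1,0],R[0,0])),s['joints'])
print('shift',R.T@(np.array([.5276,-.2362,.054])-p))
```

```text
[ 0.52639719 -0.23771974  0.21439149] [[-0.976, 0.219, 0.0], [0.219, 0.976, 0.0], [-0.0, 0.0, -1.0]] toolx yaw 167.33890983689008 [ 0.7346681   0.46603408 -0.54627325  1.62670177  0.26192826  1.12290671
  1.47127887]
shift [-0.00087783  0.0017398   0.16039136]
```

>>> drive_tool(series=[-0.001,0.001,0.03,0,0,0,-0.001,0.0015,0.06,0,0,0,-0.001,0.0015,0.09,0,0,0,-0.001,0.0015,0.11,0,0,0,-0.001,0.0015,0.13,0,0,0,-0.001,0.0015,0.145,0,0,0,-0.001,0.0015,0.155,0,0,0,-0.001,0.0015,0.16,0,0,0,-0.001,0.0015,0.16,0,0,0,-0.001,0.0015,0.16,0,0,0])

```text
t: 4.38
tool_pos: [0.5279, -0.2369, 0.055]
eef_rot: [0.109, 0.994, -0.0, 0.0]
force: [-0.1, -0.2, 1.6]
grip_width: 0.997
gripper_force: 0.0
```

>>> drive_tool(series=[0,0,0,0,0,0,0,0,0,0,0,0,0,0,0,0,0,0,0,0,0,0,0,0,0,0,0,0,0,0,0,0,0,0,0,0,0,0,0,0,0,0,0,0,0,0,0,0], grip=0.015, force=40)

```text
t: 5.38
tool_pos: [0.5277, -0.2368, 0.0548]
eef_rot: [0.109, 0.994, -0.0, 0.0]
force: [-1.7, 1.2, 6.7]
grip_width: 0.309
gripper_force: 39.7
```

>>> drive_tool(series=[0,0,-0.004,0,0,0,0,0,-0.012,0,0,0,0,0,-0.022,0,0,0,0,0,-0.035,0,0,0,0,0,-0.05,0,0,0,0,0,-0.065,0,0,0,0,0,-0.08,0,0,0,0,0,-0.085,0,0,0,0,0,-0.085,0,0,0])

```text
t: 6.5
tool_pos: [0.5276, -0.2369, 0.1398]
eef_rot: [0.109, 0.994, -0.0, 0.0]
force: [1.3, -0.6, -0.8]
grip_width: 0.308
gripper_force: 39.6
```

Run:
```python
from h import *
s=arm.read_state();print(s['tool_pos'],s['eef_rot'],s['grip_width'],s['gripper_force'],s['force'],s['moment'])
_,a=snap('scene','s1');_,b=snap('side','d1')
cv2.imwrite('pics/c3.png',np.hstack([cv2.resize(a[120:320,150:350],(400,400),interpolation=2),cv2.resize(b[60:260,120:320],(400,400),interpolation=2)]))
R=Rot.from_quat(s['eef_rot']).as_matrix();p=np.array(s['tool_pos'])
h=-R[:,0];g=np.array([.596,-.049,0])-.08*h;g[2]=p[2];print('goal origin',g,'shift',R.T@(g-p))
```

```text
[ 0.52764824 -0.23686152  0.13977364] [ 1.08917070e-01  9.94050808e-01 -1.30294474e-04  2.14642324e-04] 0.30826478099017973 39.63271915912628 [ 1.30008523 -0.6005959  -0.83307699] [ 0.00129761 -0.03203006 -0.01422001]
goal origin [ 0.51789808 -0.03167695  0.13977364] shift [ 5.39491216e-02  1.98205104e-01 -6.66283945e-05]
```

View pics/c3.png

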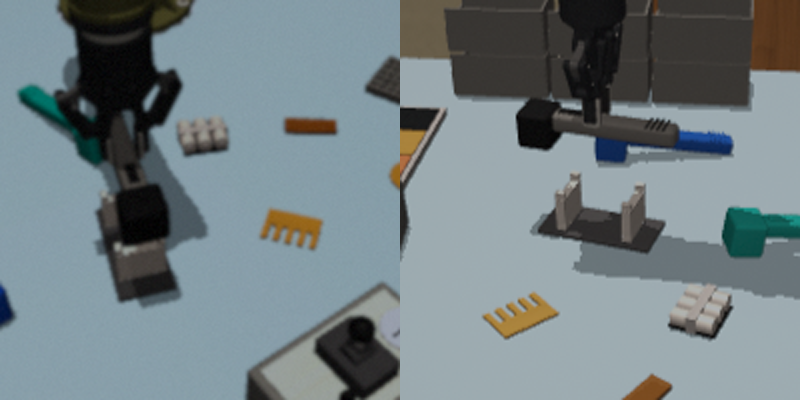

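The scanner is held level with its head toward +x, and the rest is empty. I carry it to the comb.

>>> drive_tool(series=[0.004,0.012,0,0,0,0,0.011,0.038,0,0,0,0,0.02,0.07,0,0,0,0,0.029,0.105,0,0,0,0,0.038,0.14,0,0,0,0,0.046,0.17,0,0,0,0,0.052,0.19,0,0,0,0,0.054,0.198,0,0,0,0,0.054,0.198,0,0,0,0,0.054,0.198,0,0,0,0])

```text
t: 7.85
tool_pos: [0.5176, -0.0329, 0.1393]
eef_rot: [0.11, 0.994, -0.0, -0.0]
force: [-0.5, -0.8, -2.0]
grip_width: 0.309
gripper_force: 39.6
```

>>> drive_tool(series=[0,0,0.006,0,0,0,0,0,0.015,0,0,0,0,0,0.026,0,0,0,0,0,0.038,0,0,0,0,0,0.046,0,0,0,0,0,0.05,0,0,0,0,0,0.05,0,0,0,0,0,0.05,0,0,0])

```text
t: 8.85
tool_pos: [0.518, -0.0317, 0.0898]
eef_rot: [0.109, 0.994, 0.0, 0.0]
force: [0.1, -0.2, -1.4]
grip_width: 0.315
gripper_force: 39.6
```

Run:
```python
from h import *
s=arm.read_state();print(s['t'],s['tool_pos'],s['gripper_force'])
_,a=snap('scene','s2');_,b=snap('side','d2')
R=Rot.from_quat(s['eef_rot']).as_matrix();p=np.array(s['tool_pos'])
def proj(n,X): c=arm.get_calibration(n);q=c['R']@X+c['t'];return np.array([c['cx']+c['fx']*q[0]/q[2],c['cy']+c['fy']*q[1]/q[2]])
o=p-np.array([0,0,.001]);h=-R[:,0];print('pred window',o+.08*h-[0,0,.022])
out=[]
for n,im in(('scene',a),('side',b)):
    l=R[:,1]
    for x in(.058,.102):
        for y in(-.025,.025):
            for z in(-.022,.024): cv2.circle(im,tuple(proj(n,o+x*h+y*l+[0,0,z]).round().astype(int)),0,(0,0,255),-1)
    c=proj(n,np.array([.596,-.049,.004])).astype(int);cv2.circle(im,tuple(c.tolist()),0,(255,0,255),-1)
    out.append(cv2.resize(im[c[1]-90:c[1]+50,c[0]-90:c[0]+50],(400,400),interpolation=0))
cv2.imwrite('pics/c4.png',np.hstack(out))
```

```text
8.85 [ 0.51797297 -0.03171626  0.08977162] 39.62214767932892
pred window [ 0.59607658 -0.0490317   0.0668159 ]
```

View pics/c4.png

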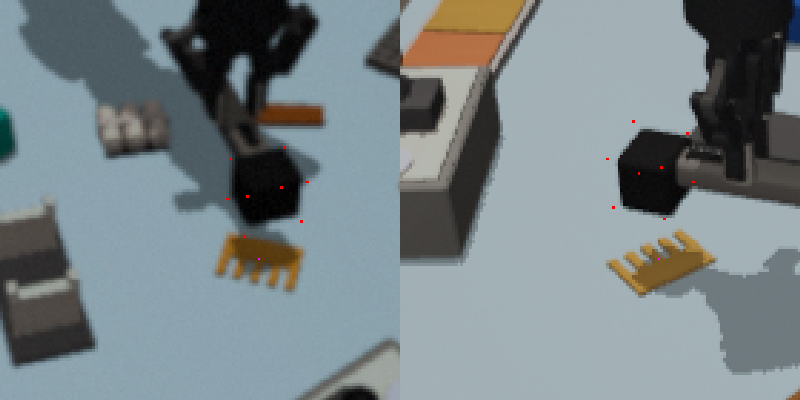

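The head sits above the comb in both views, within a few mm of prediction and with no contact. I hold still.

>>> drive_tool(series=[0,0,0,0,0,0,0,0,0,0,0,0,0,0,0,0,0,0,0,0,0,0,0,0,0,0,0,0,0,0,0,0,0,0,0,0,0,0,0,0,0,0,0,0,0,0,0,0,0,0,0,0,0,0,0,0,0,0,0,0])

```text
t: 10.2
tool_pos: [0.5177, -0.0318, 0.0895]
eef_rot: [0.109, 0.994, -0.0, -0.0]
force: [-0.1, 0.7, -1.2]
grip_width: 0.307
gripper_force: 39.6
```

>>> drive_tool(series=[0,0,0,0,0,0,0,0,0,0,0,0,0,0,0,0,0,0,0,0,0,0,0,0,0,0,0,0,0,0,0,0,-0.006,0,0,0,0,0,-0.018,0,0,0,0,0,-0.033,0,0,0,0,0,-0.046,0,0,0,0,0,-0.05,0,0,0])

```text
t: 11.45
tool_pos: [0.5184, -0.0318, 0.1409]
eef_rot: [0.109, 0.994, 0.0, 0.001]
force: [-0.3, 0.0, -1.7]
grip_width: 0.308
gripper_force: 39.6
```

>>> drive_tool(series=[-0.002,-0.008,0,0,0,0,-0.008,-0.028,0,0,0,0,-0.016,-0.058,0,0,0,0,-0.025,-0.093,0,0,0,0,-0.034,-0.128,0,0,0,0,-0.043,-0.16,0,0,0,0,-0.05,-0.185,0,0,0,0,-0.054,-0.198,0,0,0,0,-0.054,-0.198,0,0,0,0,-0.054,-0.198,0,0,0,0])

```text
t: 12.7
tool_pos: [0.5277, -0.2353, 0.1394]
eef_rot: [0.108, 0.994, 0.0, -0.0]
force: [0.2, 0.4, -2.3]
grip_width: 0.311
gripper_force: 39.6
```

Run:
```python
from h import *
s=arm.read_state();R=Rot.from_quat(s['eef_rot']).as_matrix();p=np.array(s['tool_pos'])
print(p,s['eef_rot'],'shift',R.T@(np.array([.5277,-.2368,.0548])-p),s['gripper_force'])
```

```text
[ 0.52765598 -0.2352543   0.13940881] [ 1.08080124e-01  9.94142063e-01  4.77364087e-04 -1.32652167e-04] shift [-0.00040619 -0.001578    0.08460725] 39.62041139602661
```

>>> drive_tool(series=[0,-0.001,0.01,0,0,0,0,-0.001,0.025,0,0,0,0,-0.001,0.04,0,0,0,0,-0.001,0.052,0,0,0,0,-0.001,0.062,0,0,0,0,-0.001,0.07,0,0,0,0,-0.001,0.077,0,0,0,0,-0.001,0.082,0,0,0,0,-0.001,0.0845,0,0,0,0,-0.001,0.0845,0,0,0])

```text
t: 13.95
tool_pos: [0.5275, -0.2378, 0.0551]
eef_rot: [0.109, 0.994, -0.0, 0.0]
force: [-0.4, 0.3, -2.1]
grip_width: 0.31
gripper_force: 39.6
```

Run:
```python
from h import *
s=arm.read_state();print(s['tool_pos'],s['force'])
_,a=snap('scene','s3');_,b=snap('side','d3')
cv2.imwrite('pics/c5.png',np.hstack([cv2.resize(a[170:290,150:270],(400,400),interpolation=2),cv2.resize(b[100:220,160:280],(400,400),interpolation=2)]))
```

```text
[ 0.52747999 -0.23776328  0.05512374] [-0.37301893  0.28736646 -2.05089159]
```

View pics/c5.png

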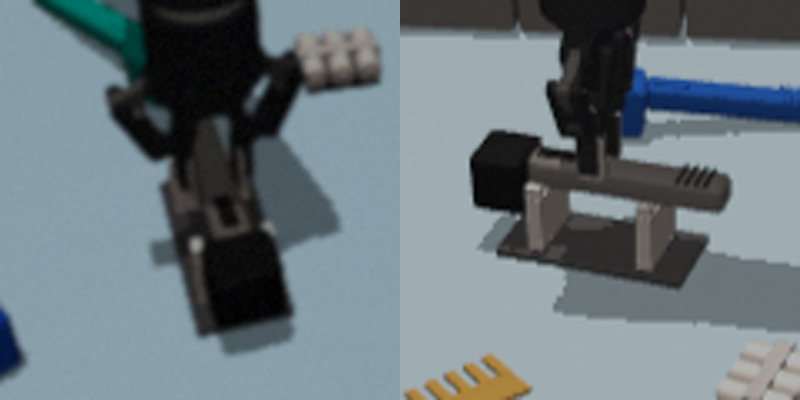

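The scanner sits in the slot between the cheeks, level and about a millimetre from seated. I lower that last bit, open, and withdraw upward.

>>> drive_tool(series=[0,0,0.0005,0,0,0,0,0,0.001,0,0,0,0,0,0.001,0,0,0,0,0,0.001,0,0,0])

```text
t: 14.55
tool_pos: [0.5276, -0.2378, 0.0548]
eef_rot: [0.109, 0.994, -0.0, 0.0]
force: [-2.0, 0.6, 5.9]
grip_width: 0.31
gripper_force: 40.5
```

>>> drive_tool(series=[0,0,0,0,0,0,0,0,0,0,0,0,0,0,0,0,0,0,0,0,0,0,0,0,0,0,0,0,0,0,0,0,0,0,0,0,0,0,0,0,0,0,0,0,0,0,0,0], grip=0.085)

```text
t: 15.55
tool_pos: [0.5274, -0.2378, 0.054]
eef_rot: [0.109, 0.994, 0.0, -0.0]
force: [0.6, -0.6, -1.1]
grip_width: 0.99
gripper_force: 0.0
```

>>> drive_tool(series=[0,0,-0.006,0,0,0,0,0,-0.02,0,0,0,0,0,-0.04,0,0,0,0,0,-0.065,0,0,0,0,0,-0.09,0,0,0,0,0,-0.115,0,0,0,0,0,-0.13,0,0,0,0,0,-0.13,0,0,0,0,0,-0.13,0,0,0])

```text
t: 16.68
tool_pos: [0.5268, -0.2377, 0.1832]
eef_rot: [0.109, 0.994, 0.0, -0.001]
force: [0.1, 0.8, -0.1]
grip_width: 0.997
gripper_force: 0.0
```

Run:
```python
from h import *
s=arm.read_state();print(s['t'],s['tool_pos'],s['force'])
_,a=snap('scene','s4');_,b=snap('side','d4')
cv2.imwrite('pics/c6.png',np.hstack([cv2.resize(a[150:290,180:320],(400,400),interpolation=2),cv2.resize(b[110:250,140:280],(400,400),interpolation=2)]))
for n,im in(('scene',a),('side',b)):
    i0=cv2.imread(f'pics/{n}0.png')
    for q in(i0,im):
        for c in blobs(q,(12,120,120),(28,255,255),80):
            r=cv2.minAreaRect(c);P=plane(ray(n,r[0]),.004)[:2]
            if np.hypot(*(P-[.596,-.048]))<.04:print(n,P.round(4))
```

```text
16.675 [ 0.52683457 -0.23770113  0.18324048] [ 0.11323086  0.78648482 -0.10540042]
scene [ 0.5964 -0.048 ]
scene [ 0.5964 -0.048 ]
side [ 0.5936 -0.0458]
side [ 0.5936 -0.0458]
```

View pics/c6.png

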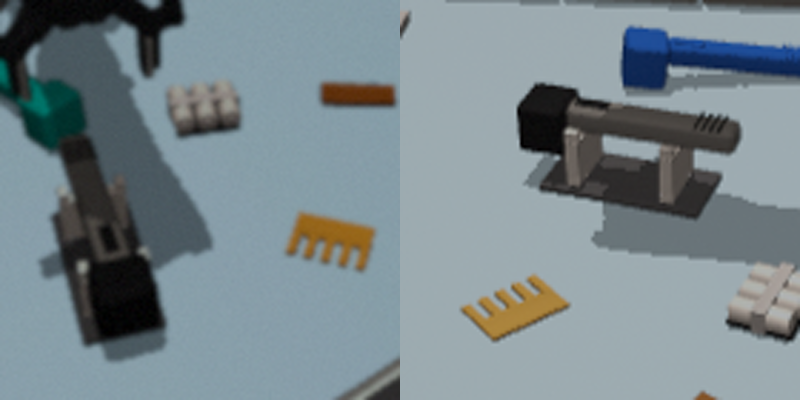

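The scanner lies seated in both saddles as before, the comb has not moved, and the gripper is clear.

```bash
python3 -c "
from workcell import arm
print(arm.finish_job())"
```

```text
the job is handed in; nothing more can be done
None
```

I held the scanner level and still about 63 mm above the middle of the toothed plate for more than 1.5 s, laid it back in its rest and let go; the plate did not move, and the job is handed in, though no verdict came back.

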